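Nest the model covers upside down on the storage stand

ROBOT

A 7-joint arm with a two-finger parallel gripper is mounted at the origin on the work surface. World frame = base frame: x ahead of the robot, y to its left, z up, the work surface at z = 0. Lengths are in m, angles in rad, forces in N, time in s.
With the tool pointing down it reaches from about 0.425 to 0.925 m from the base axis. Payload 6.8 kg.
Tool frame: the origin (TCP) lies between the finger pads, 19 mm behind the fingertips; this is the grasp point; z points along the fingers, y is the line along which they close (so a half turn about z gives the same grasp; the last joint's range is limited). The gripper opens to 85 mm and grips with 20 to 120 N. Pads are 22 mm wide; open, the fingers measure 114 mm over their backs; the gripper's body (76 mm by 85 mm) begins 54 mm behind the grasp point. The pads swing forward as they close: fully open they stand 13 mm farther back than shut.
Start: joints at [-1.241, 0.477, 0.022, 1.555, -0.011, 1.109, -0.083], TCP at [0.286, 0.611, 0.25] pointing down, gripper open.
Joint ranges: [-2.96, 2.96], [-0.34, 2.1], [-1.41, 1.46], [0.24, 2.44], [-1.37, 4.51], [0.17, 1.92], [-2.96, 2.96]. Speed limits (rad/s): [2.39, 2.39, 3.14, 3.14, 3.14, 3.14, 3.14].

INTERFACE

Orientations are given as a unit quaternion [w, x, y, z].
In Python, from station import * gives the robot as it stands.
- The arm moves only by the shell command python3 -m creep 'ROWS' [FORCE]. ROWS is JSON, a list of rows, each a list of 7 numbers: the gripper command: -1 is shut, 1 is fully open, values between are in proportion, then the shift along the world's x, y, z in mm, then the turn, a rotation vector about the world's x, y, z in rad. A call has 1 to 5 rows; each row shifts and turns the commanded pose from where the row before left it; what a row does not reach is not made up. A row lasts 1/8 s, in which the tool goes at most 62.5 mm and 10.7 degrees, less where a joint would pass 70% of its speed; a pose out of reach is approached as far as the arm can. A call is refused whole if a number of a shift passes 62.5 or a number of a turn 0.188, either way. A call with a gripper value outside its range is refused whole. The fingers move at their own pace and stop on an object; FORCE is the grip in N (left out, the last holds). Time passes only in rows, so rows that do not move let the fingers close. It gives the time, the measured TCP pose, the force, the opening and the grip force at its end, in the units of the state.
- get_obs(): the state, without advancing time (a new reading comes with each control period).
- read_camera(name): name is "side" or "top" or "wrist"; returns (picture, depth): 400x640x3 uint8, red, green, blue; 400x640 float32, m along the optical axis (not along the pixel's ray), 0 where there is no reading.
- camera_params(name): a dict with "intrinsics" (3x3 intrinsics, pixels), "cam_to_world" (4x4, takes a point from camera to world coordinates); the wrist camera has in their place "mount" (4x4, takes a point from camera to tool coordinates, whose origin is the TCP and whose axes are the flange's). Camera axes: x right, y up, looking along -z (the intrinsics and any distortion apply to the point x, -y, -z); pixel columns grow to the right and rows downward; lengths in m; the calibration is good to about 2 mm. A picture is of the moment at which its call begins: read the wrist's pose just before it. camera_params takes no time and is no camera call.
- hand_in(): hands the job in; it is judged then, once.
The state is a dict: "t": time; "q": joint angles; "joint_vel": joint speeds; "joint_torque": joint torques, N m; "eef_pos": TCP position; "tool_rot": TCP orientation; "contact_force": force on the tool from outside, world axes, zero at the start; "torque": the same for the moment, N m; "gripper_width": opening from 0.0 (shut) to 1.0 (fully open); "grasp_force": force on a finger pad.
Only numpy, scipy, OpenCV 4.12 (cv2) and the standard library are available. Lean on these libraries where they do the work, as an engineer would, in place of code of your own. Each camera call takes 0.05 s, during which the arm holds its last target. There are 200 camera calls.

TASK

The round dust covers for the dental models have dried on the blue sloping rack. Put them away upside down on the pale wooden stand, where the grey cover already is: first cup the green one inside the grey one, then the orange one inside the green one, pressing each past the soft white nubs until it is fully home with its rim level and flat on the rim below, and the three handle tabs at least 3 cm clear of one another. Set each in gently, without dropping it or bearing hard on the stack, and leave the two plaster models and the red cup where they are.

Things in the scene. Friction and masses are not known exactly. Their poses are not given: they have to be found in the camera images.
- stand: Pale wooden fixed stand, a tube 124 mm outside, 113 inside, 85 high. Origin: centre of its foot, z up. Three sprung white rubber nubs stand 3 mm into the bore of the grey and the green cover, under the rim: a cover set in loosely stays askew on them, some 5 mm high, till pushed straight down, best on the middle of its floor (3 mm thick), with some 10 to 18 N.
- rack: Blue sloping drying rack, fixed, 330 mm wide along its y. Origin: on the bench under the panel's middle. The panel falls towards its own +x at 55 deg from level; it has two 104 mm holes at y -80 and +80 mm, each with one loose cover (either way round). To come out, a cover must first go 35 mm square off the panel, along the cover's own +z.
- bay_a (a point): Centre of the rack's hole at its y = -80 mm, on the panel's upper face, 85 mm above the bench; axes as the rack's. A cover's origin starts here: rim on the panel, dome through the hole, low edge of the rim on two 12 mm high stop pins, its tab standing straight up above the panel's upper edge, on the robot's side.
- bay_b (a point): The same for the hole at y = +80 mm.
- large_cover: Grey plastic domed cover, 120 g, opens to its own +z. Origin: centre of the flat rim's underside. Rim: ring 128 mm across, 4 mm thick (z 0 to +4). Under it a skirt, 108 mm outside, 102 mm bore, 9 mm deep, then a dome, apex 46 mm below the origin. Handle tab at its -x side, see point. Sits loose in the stand, opening up, rim on the stand's top; tab roughly on the far side.
- medium_cover: Green plastic domed cover, 90 g, opens to its own +z. Origin: centre of the flat rim's underside. Rim: ring 128 mm across, 4 mm thick (z 0 to +4). Under it a skirt, 98 mm outside, 92 mm bore, 9 mm deep, then a dome, apex 40 mm below the origin. Handle tab at its -x side, see point. Nested in the grey one: 1 to 2 mm play all round, origin 4 mm above the grey one's.
- small_cover: Orange plastic domed cover, 80 g, opens to its own +z. Origin: centre of the flat rim's underside. Rim: ring 128 mm across, 4 mm thick (z 0 to +4). Under it a skirt, 88 mm outside, 82 mm bore, 9 mm deep, then a dome, apex 34 mm below the origin. Handle tab at its -x side, see point. Nested in the green one: 1 to 2 mm play all round, origin 4 mm above the green one's.
- large_tab (a point): On the grey cover's tab: 20 mm wide (y), 8 mm thick, 36 mm long, rising outward from the rim's edge 35 deg above the rim plane, along (-0.82, 0, +0.57) of the cover. The point is on its middle line, 25 mm from the root, at (-87.5, 0, 15.3) mm in the cover's frame, axes as the cover's. TCP here, fingers pointing down the tab: tips end 6 mm off the rim.
- medium_tab (a point): On the green cover's tab: 20 mm wide (y), 8 mm thick, 36 mm long, rising outward from the rim's edge 35 deg above the rim plane, along (-0.82, 0, +0.57) of the cover. The point is on its middle line, 25 mm from the root, at (-87.5, 0, 15.3) mm in the cover's frame, axes as the cover's. TCP here, fingers pointing down the tab: tips end 6 mm off the rim.
- small_tab (a point): On the orange cover's tab: 20 mm wide (y), 8 mm thick, 36 mm long, rising outward from the rim's edge 35 deg above the rim plane, along (-0.82, 0, +0.57) of the cover. The point is on its middle line, 25 mm from the root, at (-87.5, 0, 15.3) mm in the cover's frame, axes as the cover's. TCP here, fingers pointing down the tab: tips end 6 mm off the rim.
- model_blue: Bystander: small plaster tooth model on a blue round base, 64 mm across, 24 mm high; origin under its centre. Leave alone.
- model_white: Bystander: the same, all white. Leave alone.
- paper_cup: Bystander: red cup, 74 mm across, 90 mm high; origin under its centre. Leave alone.
Not all that is in view belongs to the job. There is more than one size of the small_cover; the job needs the largest.

How it is judged:
By the outcome, as a careful person would: the job done as asked, in the order asked, and still so for the second after the job is handed in, with the robot touching nothing.
It also fails if it takes over 72 s, if anything falls off the work surface, if the arm or the gripper's body presses on something with over 40 N, if the wrist force passes 120 N, or if a joint passes its speed limit or range.

## Working session

There is one attempt and no reset: what is moved stays moved. The work goes in short steps, Python scripts to look and compute and a shell command to move; the robot and the scene stay as the last step left them, time stands still between calls to the robot, and variables do not carry over. Pictures are saved under pics/ and viewed, at most 10 in all, crops included, and the job is handed in when it is done.

```bash
ls; mkdir -p pics
python3 - <<'E'
from station import *
import cv2,numpy as np
o=get_obs();print({k:np.round(v,3) for k,v in o.items()})
for n in("side","top"):
    p,d=read_camera(n);np.savez(f"{n}0.npz",p=p,d=d);cv2.imwrite(f"pics/{n}0.png",p[:,:,::-1])
    c=camera_params(n);print(n,{k:np.round(v,3).tolist() for k,v in c.items()})
print(camera_params("wrist"))
E
```

```text
pics
{'t': np.float64(0.0), 'q': array([-1.241,  0.478,  0.022,  1.556, -0.011,  1.109, -0.083]), 'joint_vel': array([ 0.   , -0.001,  0.001,  0.   ,  0.001,  0.001, -0.002]), 'joint_torque': array([ 0.0000e+00, -5.9647e+01,  1.6080e+00, -2.8119e+01,  1.3000e-02,
        1.0000e-02,  0.0000e+00]), 'eef_pos': array([0.286, 0.611, 0.249]), 'tool_rot': array([-0.   ,  0.217,  0.976, -0.001]), 'contact_force': array([ 0.449, -0.079,  0.657]), 'torque': array([ 0.005, -0.022,  0.072]), 'grasp_force': np.float64(0.0), 'gripper_width': np.float64(0.998)}
side {'intrinsics': [[364.368, 0.0, 314.732], [0.0, 364.368, 195.75], [0.0, 0.0, 1.0]], 'cam_to_world': [[0.999, 0.023, -0.041, 0.5], [-0.046, 0.69, -0.723, -0.695], [0.012, 0.724, 0.69, 0.717], [0.0, 0.0, 0.0, 1.0]]}
top {'intrinsics': [[519.599, 0.0, 312.419], [0.0, 519.599, 204.019], [0.0, 0.0, 1.0]], 'cam_to_world': [[0.015, 0.982, -0.186, 0.332], [-1.0, 0.017, 0.012, -0.067], [0.015, 0.186, 0.982, 1.257], [0.0, 0.0, 0.0, 1.0]]}
{'intrinsics': array([[275.69495574,   0.        , 326.34725672],
       [  0.        , 275.69495574, 201.34427586],
       [  0.        ,   0.        ,   1.        ]]), 'mount': array([[-8.22452686e-04,  9.51368123e-01,  3.08055220e-01,
         8.00008511e-02],
       [ 9.99998997e-01,  4.27272791e-04,  1.35027138e-03,
        -2.01951334e-05],
       [ 1.15298153e-03,  3.08056022e-01, -9.51367520e-01,
        -1.23882865e-01],
       [ 0.00000000e+00,  0.00000000e+00,  0.00000000e+00,
         1.00000000e+00]])}
```

View pics/top0.png

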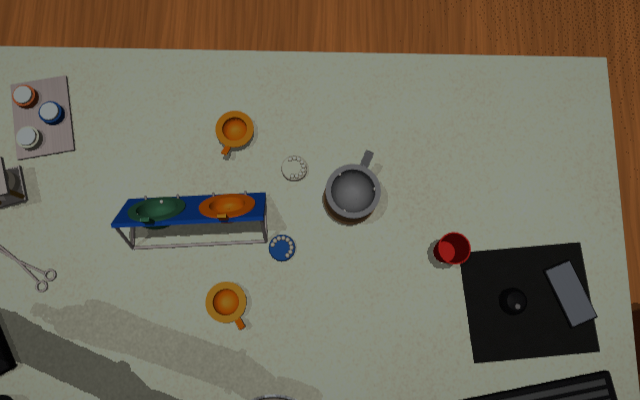

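View pics/side0.png

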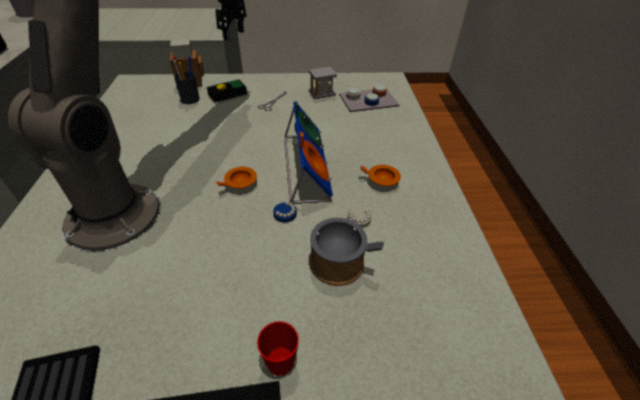

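The top view (image up is +x, right is -y) shows the green cover at (157,208) and the large orange one at (227,205) on the rack. There are two smaller orange decoys on the bench at (235,130) and (226,302). The stand with the grey cover is at (352,190), its tab at (367,158). The side view shows the same, with the rack's panel facing away from the robot.

```bash
cat > h.py <<'E'
import numpy as np,cv2
from station import *
def pts(n,d,mask,c=None):
    c=c or camera_params(n);K=c["intrinsics"];v,u=np.where(mask&(d>0));z=d[v,u]
    P=np.stack([(u-K[0,2])/K[0,0]*z,-(v-K[1,2])/K[1,1]*z,-z],1)
    T=np.array(c["cam_to_world"]);return P@T[:3,:3].T+T[:3,3],u,v
def hsv(p,lo,hi): return cv2.inRange(cv2.cvtColor(p,cv2.COLOR_RGB2HSV),lo,hi)>0
def plane(P):
    for _ in range(4):
        c=P.mean(0);n=np.linalg.svd(P-c,full_matrices=False)[2][2];r=(P-c)@n;P=P[abs(r)<max(.0025,1.5*np.std(r))]
    return c,n*np.sign(n[2])
def fitc(xy):
    A=np.c_[xy,np.ones(len(xy))];s=np.linalg.lstsq(A,(xy**2).sum(1),rcond=None)[0];c=s[:2]/2
    return c,np.sqrt(s[2]+c@c)
E
python3 - <<'E'
from h import *
f=np.load("top0.npz");p,d=f["p"],f["d"]
U,V=np.meshgrid(range(640),range(400))
def box(a,b,c,e): return (U>=a)&(U<=b)&(V>=c)&(V<=e)
# blue panel
m=hsv(p,(108,150,60),(125,255,255))&box(105,275,180,230)
P,_,_=pts("top",d,m);P=P[P[:,2]>.03];c,n=plane(P);print("panel",c,n,"yaw",np.degrees(np.arctan2(n[1],n[0])),"tilt",np.degrees(np.arccos(n[2])), P.min(0),P.max(0))
for nm,lo,hi,b in(("green",(40,60,20),(90,255,255),box(120,195,180,235)),("orange",(3,150,60),(22,255,255),box(190,262,180,235)),
  ("dec1",(3,150,60),(22,255,255),box(205,262,100,165)),("dec2",(3,150,60),(22,255,255),box(195,262,275,335))):
    m=hsv(p,lo,hi)&b;P,u,v=pts("top",d,m);print(nm,len(P),u.min(),u.max(),v.min(),v.max(),P.min(0).round(3),P.max(0).round(3),"med",np.median(P,0).round(3))
    T=P[P[:,2]>.145]
    if len(T)>3: print("  tab pts",len(T),T.mean(0).round(4),T.min(0).round(3),T.max(0).round(3))
# grey
m=(box(315,390,140,230))&(d>0);P,u,v=pts("top",d,m);Q=P[(P[:,2]>.080)&(P[:,2]<.096)]
hull=cv2.convexHull(Q[:,:2].astype(np.float32))[:,0]
c,r=fitc(Q[:,:2]);
for _ in range(6):
    e=np.hypot(*(Q[:,:2]-c).T);S=Q[(e>.050)&(e<.0665)];c=(S[:,:2].max(0)+S[:,:2].min(0))/2
print("grey",c,S[:,:2].max(0)-S[:,:2].min(0),"z",np.median(S[:,2]))
T=P[(P[:,2]>.09)&(np.hypot(*(P[:,:2]-c).T)>.07)];print("gtab",len(T),T.mean(0),np.degrees(np.arctan2(*(T.mean(0)[:2]-c)[::-1])))
for nm,b in(("white",box(275,315,150,190)),("blue",box(262,300,230,265)),("cup",box(430,475,225,270))):
    P,_,_=pts("top",d,b);P=P[P[:,2]>.012];print(nm,P.min(0).round(3),P.max(0).round(3))
E
```

```text
panel [0.53082457 0.19004579 0.09801324] [0.8137318  0.05516475 0.57861681] yaw 3.8782789754955083 tilt 54.646684998862185 [0.4865796  0.02672545 0.03001537] [0.58906463 0.35975881 0.17675765]
green 1064 128 184 197 228 [0.49  0.211 0.023] [0.577 0.337 0.181] med [0.54  0.278 0.058]
  tab pts 54 [0.4973 0.2691 0.1719] [0.493 0.261 0.146] [0.502 0.281 0.181]
orange 1045 199 254 194 217 [ 0.505  0.051 -0.001] [0.592 0.177 0.18 ] med [0.551 0.118 0.061]
  tab pts 33 [0.5087 0.1106 0.175 ] [0.505 0.102 0.153] [0.512 0.12  0.18 ]
dec1 1125 216 253 111 154 [ 0.681  0.067 -0.005] [0.806 0.162 0.046] med [0.753 0.118 0.026]
dec2 1357 206 245 282 329 [ 0.27   0.069 -0.004] [0.376 0.162 0.048] med [0.328 0.116 0.026]
grey [ 0.58661942 -0.17350028] [0.12886242 0.12713052] z 0.08887997766459554
gtab 113 [ 0.66269812 -0.20592643  0.10180723] -23.084599932032773
white [ 0.626 -0.065  0.012] [ 0.687 -0.004  0.028]
blue [ 0.428 -0.04   0.012] [0.495 0.034 0.078]
cup [ 0.421 -0.439  0.012] [ 0.494 -0.365  0.095]
```

```bash
python3 -m creep '[[0.2,30,-49,0,0,0,-0.152],[0.2,30,-49,0,0,0,-0.152],[0.2,30,-49,0,0,0,-0.152],[0.2,30,-49,0,0,0,-0.152],[0.2,30,-49,0,0,0,-0.152]]' 100; python3 -m creep '[[0.2,30,-49,0,0,0,-0.152],[0.2,31,-48,0,0,0,-0.152],[0.2,0,0,0,0,0,0]]'
python3 - <<'E'
from h import *
o=get_obs();print(o["eef_pos"],o["tool_rot"],o["q"].round(3))
p,d=read_camera("wrist");cv2.imwrite("pics/w1.png",p[:,:,::-1]);np.savez("w1.npz",p=p,d=d)
from scipy.spatial.transform import Rotation as R
w,x,y,z=o["tool_rot"];T=np.eye(4);T[:3,:3]=R.from_quat([x,y,z,w]).as_matrix();T[:3,3]=o["eef_pos"]
print(T[:3,:3].round(3))
c=camera_params("wrist");C=dict(intrinsics=c["intrinsics"],cam_to_world=T@c["mount"])
P,u,v=pts("wrist",d,hsv(p,(40,60,20),(90,255,255)),C)
S=P[(P[:,2]>.15)&(P[:,2]<.19)&(abs(P[:,1]-.27)<.04)];print(len(S),S.mean(0).round(4),S.min(0).round(4),S.max(0).round(4))
E
```

```text
t: 0.72
eef_pos: [0.4368, 0.3645, 0.2498]
tool_rot: [-0.0, 0.566, 0.825, -0.0]
contact_force: [-0.0, -0.0, -0.5]
gripper_width: 0.599
grasp_force: 0.0
t: 1.1
eef_pos: [0.4997, 0.2638, 0.25]
tool_rot: [0.001, 0.686, 0.728, -0.0]
contact_force: [0.5, 0.6, 0.5]
gripper_width: 0.598
grasp_force: 0.0
[0.49970561 0.26377944 0.25004623] [ 1.14176515e-03  6.85998842e-01  7.27601603e-01 -4.38424505e-04] [-0.889  0.305  0.361  1.843 -0.122  1.016 -0.42 ]
[[-0.059  0.998  0.001]
 [ 0.998  0.059 -0.002]
 [-0.002  0.001 -1.   ]]
336 [0.4964 0.2751 0.1726] [0.492  0.263  0.1502] [0.5007 0.2825 0.1774]
```

View pics/w1.png

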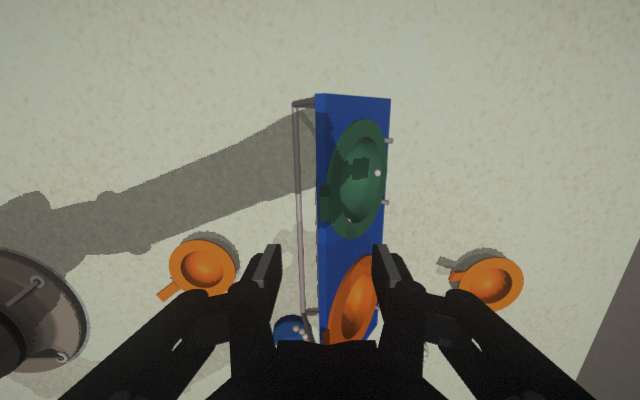

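The wrist view shows the green cover's tab at (325,200), between the fingers' lines. The orange cover is below it at (355,295).

```bash
python3 -m creep '[[0.2,0,2,-42,0,0,0],[0.2,0,0,-42,0,0,0],[0.2,0,0,0,0,0,0]]' 100;  python3 -m creep '[[-1,0,0,0,0,0,0],[-1,0,0,0,0,0,0],[-1,0,0,0,0,0,0],[-1,0,0,0,0,0,0]]' 100
```

```text
t: 1.52
eef_pos: [0.4941, 0.2718, 0.1631]
tool_rot: [-0.001, 0.681, 0.732, -0.003]
contact_force: [0.1, 0.3, -0.0]
gripper_width: 0.602
grasp_force: 0.0
t: 2.02
eef_pos: [0.4977, 0.272, 0.1676]
tool_rot: [-0.0, 0.682, 0.731, 0.001]
contact_force: [-2.8, -0.2, 6.1]
gripper_width: 0.067
grasp_force: 98.3
```

```bash
python3 -m creep '[[-1,6,0.4,4.2,0,0,0],[-1,10,0.7,7,0,0,0],[-1,12,0.8,8.4,0,0,0],[-1,16,1.1,11.2,0,0,0],[-1,16,1.1,11.2,0,0,0]]';  python3 -m creep '[[-1,0,-20,40,0,0,0],[-1,0,-50,30,0,0.15,0],[-1,0,-60,0,0,0.18,0],[-1,0,-60,0,0,0.18,0]]'
python3 - <<'E'
from h import *
print(get_obs()["q"].round(3)); p,d=read_camera("side");cv2.imwrite("pics/s1.png",p[:,:,::-1])
E
```

```text
t: 2.65
eef_pos: [0.5593, 0.2751, 0.209]
tool_rot: [0.001, 0.683, 0.731, 0.001]
contact_force: [-1.3, -0.2, -1.2]
gripper_width: 0.074
grasp_force: 97.8
t: 3.15
eef_pos: [0.5592, 0.0834, 0.2799]
tool_rot: [-0.185, 0.66, 0.708, -0.171]
contact_force: [2.2, 3.0, -2.5]
gripper_width: 0.072
grasp_force: 98.1
[-0.46   0.575  0.395  1.478 -0.246  1.645  0.048]
```

View pics/s1.png

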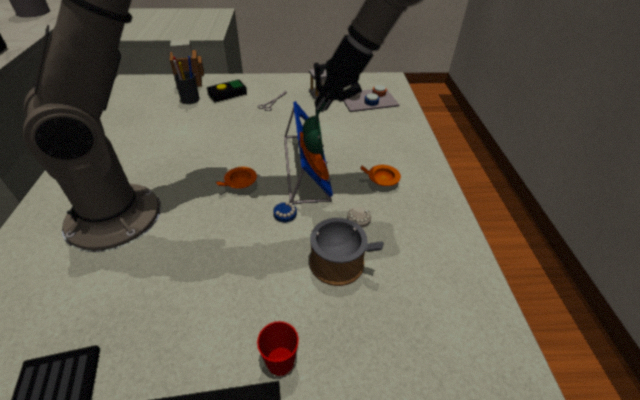

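I turned the wrong way: a negative y turn is needed. I'll lift and turn back.

```bash
python3 -m creep '[[-1,25,0,50,0,0,0],[-1,0,0,40,0,-0.18,0],[-1,0,-20,20,0,-0.18,0],[-1,0,-50,0,0,-0.18,0],[-1,0,-50,0,0,-0.18,0]]';  python3 -m creep '[[-1,0,-40,0,0,-0.18,0],[-1,0,-40,0,0,-0.18,0],[-1,0,-30,0,0,-0.18,0],[-1,0,-30,0,0,-0.18,0],[-1,0,0,0,0,0,0]]'
python3 - <<'E'
from h import *
print(get_obs()["q"].round(3)); p,d=read_camera("side");cv2.imwrite("pics/s2.png",p[:,:,::-1])
E
```

```text
t: 3.82
eef_pos: [0.5835, -0.0368, 0.3901]
tool_rot: [0.081, 0.678, 0.726, 0.075]
contact_force: [1.2, 0.0, -1.5]
gripper_width: 0.074
grasp_force: 98.3
t: 4.45
eef_pos: [0.5839, -0.1497, 0.3903]
tool_rot: [0.286, 0.619, 0.673, 0.286]
contact_force: [0.3, 1.1, -1.8]
gripper_width: 0.072
grasp_force: 98.4
[-0.517 -0.136  0.727  2.167 -0.427  0.293  0.688]
```

View pics/s2.png

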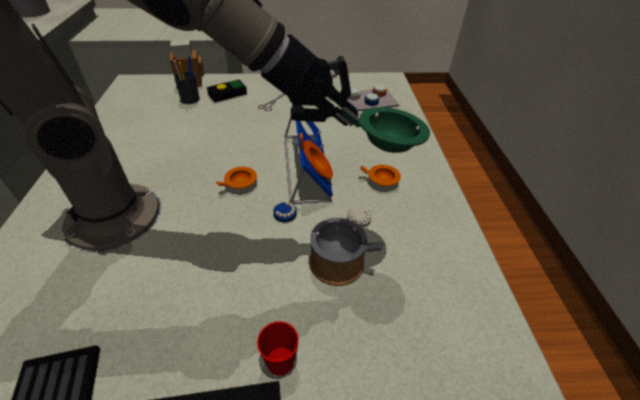

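The side view shows the green cover held almost level with its opening up at (393,128). The orange one is still seated at (315,160). Next I'll measure the held cover's rim in the top view.

```bash
cat >> h.py <<'E'
from scipy.spatial.transform import Rotation as R
def held(lo,hi,zr,cam="top",save=None,xy=None,rad=.15):
    o=get_obs();p,d=read_camera(cam)
    if save: cv2.imwrite(save,p[:,:,::-1])
    P,u,v=pts(cam,d,hsv(p,lo,hi));q=o["eef_pos"] if xy is None else np.r_[xy,0];P=P[np.linalg.norm(P[:,:2]-q[:2],axis=1)<rad*1.3]
    P=P[(P[:,2]>zr[0])&(P[:,2]<zr[1])]
    c=np.median(P,0)
    if xy is not None: c[:2]=xy
    n=np.array([0,0,1.])
    # outer ring by iteration
    for _ in range(12):
        B=np.linalg.svd(n[None])[2][1:];Q=(P-c)@B.T;r=np.hypot(*Q.T);h=(P-c)@n
        S=(r>.046)&(r<.0665)&(abs(h-np.median(h[(r>.05)&(r<.066)]))<.008)
        if S.sum()<20: print("few",S.sum());return
        c0,n=plane(P[S]);
        a=np.arctan2(Q[S,1],Q[S,0]);k=((a+np.pi)/(2*np.pi)*24).astype(int)%24
        E=np.array([Q[S][k==i][np.argmax(r[S][k==i])] for i in range(24) if (k==i).any()])
        cc,rr=fitc(E);c=c+cc@B;c=c-n*((c-c0)@n)
    print("rim top centre",c.round(4),"n",n.round(3),"r",rr.round(4),"N",S.sum(),"tcp",o["eef_pos"].round(4),"c-tcp",(c-o["eef_pos"]).round(4))
    return c,n
G=((40,60,20),(90,255,255));O=((3,150,60),(22,255,255))
E
python3 - <<'E'
from h import *
o=get_obs();e=o["eef_pos"]
w,x,y,z=o["tool_rot"];M=R.from_quat([x,y,z,w]).as_matrix();print(M.round(3))
held(*G,(e[2]-.06,e[2]+.06),xy=e[:2]+[.087,.006],save="pics/t2.png")
E
```

```text
[[-0.072  0.669  0.739]
 [ 0.997  0.073  0.031]
 [-0.033  0.739 -0.673]]
rim top centre [ 0.6735 -0.1429  0.3662] n [0.131 0.041 0.991] r 0.064 N 1671 tcp [ 0.5849 -0.1482  0.3909] c-tcp [ 0.0886  0.0053 -0.0247]
```

```bash
python3 -m creep '[[-1,-20,-8,-10,0.014,-0.045,0],[-1,-20,-8,-10,0.014,-0.045,0],[-1,-20,-8,-20,0.013,-0.041,0],[-1,-28,-6,-40,0,0,0],[-1,0,0,0,0,0,0]]'
python3 - <<'E'
from h import *
print(get_obs()["q"].round(3))
E
```

```text
t: 5.18
eef_pos: [0.5183, -0.1696, 0.339]
tool_rot: [0.305, 0.605, 0.657, 0.332]
contact_force: [0.4, 0.1, -1.8]
gripper_width: 0.073
grasp_force: 98.6
[-0.647 -0.271  0.96   2.381 -1.222  0.17   1.624]
```

```bash
python3 -m creep '[[-1,15,-15,0,0,0,0.166],[-1,15,-15,0,0,0,0.166],[-1,10,-15,0,0,0,0.166],[-1,10,-15,0,0,0,0.166],[-1,3,-12,0,0,0,0.166]]'
python3 -m creep '[[-1,0,-10,0,0,0,0.166],[-1,0,-10,0,0,0,0.166],[-1,0,0,0,0,0,0.166],[-1,0,0,0,0,0,0]]'
python3 - <<'E'
from h import *
o=get_obs();print(o["q"].round(3))
w,x,y,z=o["tool_rot"];M=R.from_quat([x,y,z,w]).as_matrix();print(M.round(3))
E
```

```text
t: 5.8
eef_pos: [0.4978, -0.1658, 0.4077]
tool_rot: [0.186, 0.336, 0.836, 0.392]
contact_force: [0.3, 0.1, -1.6]
gripper_width: 0.073
grasp_force: 98.6
t: 6.3
eef_pos: [0.4408, -0.1264, 0.4477]
tool_rot: [0.109, 0.138, 0.899, 0.401]
contact_force: [1.6, -0.9, -1.6]
gripper_width: 0.074
grasp_force: 98.5
[-1.009 -0.335  1.451  1.929 -0.546  1.31   1.857]
[[-0.938  0.161  0.308]
 [ 0.336  0.64   0.691]
 [-0.086  0.752 -0.654]]
```

The arm is working itself into its limits. I'll fit its kinematics from the readings so far and look for a better configuration.

```bash
cat > kin.py <<'E'
import numpy as np
from scipy.optimize import least_squares
from scipy.spatial.transform import Rotation as R
from itertools import product
LIM=np.array([[-2.96,2.96],[-.34,2.1],[-1.41,1.46],[.24,2.44],[-1.37,4.51],[.17,1.92],[-2.96,2.96]])
D=[([-1.241,.478,.022,1.556,-.011,1.109,-.083],[.286,.611,.249],[0,.217,.976,-.001]),
([-.889,.305,.361,1.843,-.122,1.016,-.42],[.4997,.2638,.2500],[.00114,.686,.7276,-.0004]),
([-.46,.575,.395,1.478,-.246,1.645,.048],[.5592,.0834,.2799],[-.185,.66,.708,-.171]),
([-.517,-.136,.727,2.167,-.427,.293,.688],[.5839,-.1497,.3903],[.286,.619,.673,.286]),
([-.647,-.271,.96,2.381,-1.222,.17,1.624],[.5183,-.1696,.339],[.305,.605,.657,.332]),
([-1.009,-.335,1.451,1.929,-.546,1.31,1.857],[.4408,-.1264,.4477],[.109,.138,.899,.401])]
def rot(q): w,x,y,z=q;return R.from_quat([x,y,z,w]).as_matrix()
def fk(q,s,p):
    ax="zyzyzyz";T=np.zeros(3);M=np.eye(3)
    for i in range(7):
        M=M@R.from_euler(ax[i],s[i]*q[i]+p[i]).as_matrix()
        T=T+M@p[7+3*i:10+3*i]
    return T,M
def resid(p,s,w=True):
    r=[]
    for q,t,o in D:
        T,M=fk(q,s,p);r+=list((T-t)*5)+list((R.from_matrix(M.T@rot(o))).as_rotvec())
    return np.r_[r,p[7:]*0.003,p[:7]*.002]
E
cat > fit.py <<'E'
from kin import *
def ro(p,s):
    r=[]
    for q,t,o in D:
        M=R.from_euler("ZYZYZYZ",np.array(s)*np.array(q)+p).as_matrix();r+=list((M-rot(o)).ravel())
    return r
best=[]
for s in product([1,-1],repeat=7):
    if s[1]!=1: continue
    for o1,o7 in((0,0),(0,np.pi),(np.pi,0),(0,1.57)):
        f=least_squares(ro,[o1,0,0,0,0,0,o7],args=(s,));best.append((f.cost,s,f.x))
best.sort(key=lambda b:b[0])
for b in best[:6]: print(b[0],b[1],b[2].round(2))
E
python3 fit.py
```

```text
Traceback (most recent call last):
  File "fit.py", line 11, in <module>
    f=least_squares(ro,[o1,0,0,0,0,0,o7],args=(s,));best.append((f.cost,s,f.x))
  File "fit.py", line 5, in ro
    M=R.from_euler("ZYZYZYZ",np.array(s)*np.array(q)+p).as_matrix();r+=list((M-rot(o)).ravel())
      ~~~~~~~~~~~~^^^^^^^^^^^^^^^^^^^^^^^^^^^^^^^^^^^^^
  File "scipy/spatial/transform/_rotation.pyx", line 1413, in scipy.spatial.transform._rotation.Rotation.from_euler
ValueError: Expected axis specification to be a non-empty string of upto 3 characters, got ZYZYZYZ
```

```bash
cat > fit.py <<'E'
from kin import *
def ro(x,s):
    r=[];p=[x[0],0,0,0,0,0,x[1]]
    for q,t,o in D:
        a=np.array(s)*np.array(q)+p;M=(R.from_euler("ZYZ",a[:3])*R.from_euler("YZY",a[3:6])*R.from_euler("Z",a[6:])).as_matrix();r+=list((M-rot(o)).ravel())
    return r
best=[]
for s in product([1,-1],repeat=7):
    if s[1]!=1: continue
    for o in((0,0),(0,np.pi),(np.pi,0),(np.pi,np.pi)):
        f=least_squares(ro,o,args=(s,));best.append((f.cost,s,f.x))
best.sort(key=lambda b:b[0])
for b in best[:4]: print(b[0],b[1],b[2].round(3))
s=best[0][1];x=best[0][2]
def full(g):
    return resid(np.r_[x[0],0,0,0,0,0,x[1],g],s)
# link offsets: x and z only
def L(g):
    v=np.zeros((7,3));v[:,[0,2]]=g.reshape(7,2);return v.ravel()
f=least_squares(lambda g:full(L(g)),np.zeros(14)+.1)
print(L(f.x).reshape(7,3).round(3));r=f.fun[:36].reshape(6,6);print((r[:,:3]/5*1000).round(1));print(r[:,3:].round(3))
np.savez("kin.npz",s=s,p=np.r_[x[0],0,0,0,0,0,x[1],L(f.x)])
E
python3 fit.py
```

```text
8.533820444632833e-06 (-1, 1, -1, 1, -1, 1, -1) [1.000e-03 1.572e+00]
8.53382044463339e-06 (-1, 1, -1, 1, -1, 1, -1) [1.000e-03 1.572e+00]
8.53382044463474e-06 (-1, 1, -1, 1, -1, 1, -1) [1.000e-03 1.572e+00]
8.53382044463474e-06 (-1, 1, -1, 1, -1, 1, -1) [6.284 1.572]
[[ 0.053  0.     0.216]
 [-0.014  0.     0.257]
 [ 0.101  0.     0.257]
 [ 0.015  0.     0.188]
 [-0.063  0.     0.188]
 [ 0.049  0.     0.133]
 [-0.06   0.     0.133]]
[[ -4.3  -0.8  -6.9]
 [-26.    8.3   9.6]
 [  7.8   3.2  -0.3]
 [  1.5   5.5  -4.9]
 [  0.  -11.9  -1.9]
 [ 10.5   1.3   4.5]]
[[ 0.001 -0.     0.   ]
 [-0.     0.     0.   ]
 [-0.001  0.001 -0.001]
 [ 0.001 -0.     0.001]
 [ 0.     0.001  0.001]
 [ 0.001  0.    -0.001]]
```

```bash
cat >> fit.py <<'E'
def A(mask):
    idx=np.where(np.array(mask).ravel())[0]
    def emb(g): v=np.zeros(21);v[idx]=g;return v
    f=least_squares(lambda g:np.r_[full(emb(g))[:36],g*1e-4],np.zeros(len(idx))+.05)
    r=f.fun[:36].reshape(6,6)[:,:3]/5*1000;print(emb(f.x).reshape(7,3).round(3).tolist(),"rms",np.sqrt((r**2).mean()).round(2));return emb(f.x)
A([[0,0,1],[1,0,1],[1,0,0],[1,0,1],[1,0,0],[1,0,1],[0,0,0]])
A([[0,0,1],[0,1,1],[0,1,0],[0,1,1],[0,1,0],[1,1,1],[0,0,0]])
v=A([[0,1,1],[1,1,1],[0,1,0],[1,1,1],[0,1,0],[1,1,1],[0,0,0]])
np.savez("kin.npz",s=s,p=np.r_[x[0],0,0,0,0,0,x[1],v])
E
python3 fit.py | tail -3
```

```text
[[0.0, 0.0, 0.387], [-0.061, 0.0, 0.586], [0.102, 0.0, 0.0], [0.16, 0.0, 0.498], [-0.064, 0.0, 0.0], [0.032, 0.0, 0.342], [0.0, 0.0, 0.0]] rms 18.33
[[0.0, 0.0, 0.286], [0.0, -0.031, 0.543], [0.0, -0.015, 0.0], [0.0, -0.016, 0.472], [0.0, -0.0, 0.0], [0.0, -0.001, 0.308], [0.0, 0.0, 0.0]] rms 0.14
[[0.0, -0.016, 0.285], [-0.0, -0.016, 0.544], [0.0, -0.014, 0.0], [0.0, -0.016, 0.472], [0.0, 0.001, 0.0], [0.0, -0.002, 0.309], [0.0, 0.0, 0.0]] rms 0.14
```

```bash
cat >> kin.py <<'E'
_k=np.load("kin.npz");S_,P_=_k["s"],_k["p"]
def tool(phi,c=(.5866,-.1735),dz=0,flip=False,rr=.0905):
    f=np.radians(phi);Z=R.from_euler("z",f+np.pi).as_matrix()
    a=np.radians(35);C=np.array([[0,np.sin(a),np.cos(a)],[1,0,0],[0,np.cos(a),-np.sin(a)]])
    if flip: C=C@np.diag([-1,-1,1])
    return np.r_[c[0]+rr*np.cos(f),c[1]+rr*np.sin(f),.089+.0153+dz],Z@C
def ik(T,M,q0,margin=.03,w=0,ref=None):
    g=lambda q:np.r_[(fk(q,S_,P_)[0]-T)*5,R.from_matrix(fk(q,S_,P_)[1].T@M).as_rotvec(),w*(q-(q0 if ref is None else ref))]
    q0=np.clip(q0,LIM[:,0]+margin+.01,LIM[:,1]-margin-.01)
    f=least_squares(g,q0,bounds=(LIM[:,0]+margin,LIM[:,1]-margin),max_nfev=60)
    return f.x,np.linalg.norm(f.fun[:6])
E
cat > feas.py <<'E'
from kin import *
rng=np.random.default_rng(0)
from station import get_obs
qc=get_obs()["q"]
for phi in(95,115,135,155,180,205,225,245,265,280):
    out=[]
    for k in range(14):
        q0=qc if k==0 else rng.uniform(np.clip(LIM[:,0],-1.6,9),np.clip(LIM[:,1],-9,1.9))
        q,e=ik(*tool(phi,dz=.01),q0)
        if e<2e-3: out.append((min((np.minimum(q-LIM[:,0],LIM[:,1]-q))),q))
    out.sort(key=lambda a:-a[0]);print(phi,len(out),*[f"{m:.2f} {q.round(2)}" for m,q in out[:2]])
E
timeout 500 python3 feas.py
```

```text
95 13 0.47 [-0.79  0.78  0.53  1.97  0.73  0.92 -2.41] 0.45 [-0.65  0.73  0.33  1.96  0.85  1.02 -2.51]
115 13 0.21 [-0.33  0.59 -0.13  2.21  1.37  1.07 -2.75] 0.21 [ 0.08  0.68 -0.64  2.18  1.48  1.36 -2.75]
135 10 0.03 [ 0.56  0.85 -1.12  2.41  1.91  1.57 -2.61] 0.03 [ 0.53  0.81 -1.08  2.41  1.9   1.52 -2.63]
155 0
180 0
205 2 0.04 [ 1.73  1.16 -1.37  2.25  1.31  0.21  0.05] 0.03 [-0.15  1.17  1.23  2.36  4.28  1.89  2.61]
225 12 0.44 [ 1.3   0.77 -0.7   2.   -0.86  0.67  2.28] 0.44 [ 1.26  0.75 -0.64  2.   -0.92  0.71  2.33]
245 12 0.72 [ 1.12  0.84 -0.55  1.72 -0.62  1.03  2.24] 0.70 [ 1.1   0.83 -0.52  1.72 -0.64  1.04  2.26]
265 11 0.59 [ 1.03  0.98 -0.62  1.43 -0.34  1.33  2.18] 0.54 [ 0.89  0.92 -0.36  1.44 -0.53  1.38  2.33]
280 8 0.37 [ 1.01  1.14 -0.84  1.21 -0.05  1.55  2.1 ] 0.36 [ 1.06  1.19 -0.95  1.21  0.04  1.56  2.03]
```

```bash
cat > sim.py <<'E'
from kin import *
VM=.7*np.array([2.39,2.39]+[3.14]*5)
def jac(q):
    T,M=fk(q,S_,P_);J=np.zeros((6,7))
    for i in range(7):
        d=q.copy();d[i]+=1e-5;t,m=fk(d,S_,P_);J[:3,i]=(t-T)/1e-5;J[3:,i]=R.from_matrix(m@M.T).as_rotvec()/1e-5
    return J
def row(q,dp,dr,n=4,lam=.02):
    T,M=fk(q,S_,P_);Tg=T+np.array(dp)/1000;Rg=R.from_rotvec(dr).as_matrix()@M
    for k in range(n):
        t,m=fk(q,S_,P_);e=np.r_[Tg-t,R.from_matrix(Rg@m.T).as_rotvec()]/(n-k)
        free=np.ones(7,bool)
        for _ in range(4):
            J=jac(q)*free;dq=J.T@np.linalg.solve(J@J.T+1e-5*np.eye(6),e)
            nq=q+dq;bad=(nq<LIM[:,0])|(nq>LIM[:,1])
            if not (bad&free).any(): break
            free&=~bad
        dq*=min(1,(VM*.125/n/np.maximum(abs(dq),1e-9)).min())
        q=np.clip(q+dq,LIM[:,0],LIM[:,1])
    return q
def run(q,rows):
    for r in rows: q=row(q,r[:3],r[3:])
    return q
E
python3 - <<'E'
from sim import *
q=np.array(D[0][0]);q=run(q,[[30,-49,0,0,0,-.152]]*6+[[31,-48,0,0,0,-.152]]);print(q.round(3),D[1][0])
q=run(q,[[0,2,-42,0,0,0],[0,0,-42,0,0,0],[6,.4,4.2,0,0,0],[10,.7,7,0,0,0],[12,.8,8.4,0,0,0],[16,1.1,11.2,0,0,0],[16,1.1,11.2,0,0,0],[0,-20,40,0,0,0],[0,-50,30,0,.15,0],[0,-60,0,0,.18,0],[0,-60,0,0,.18,0]]);print(q.round(3),D[2][0])
q=run(q,[[25,0,50,0,0,0],[0,0,40,0,-.18,0],[0,-20,20,0,-.18,0],[0,-50,0,0,-.18,0],[0,-50,0,0,-.18,0],[0,-40,0,0,-.18,0],[0,-40,0,0,-.18,0],[0,-30,0,0,-.18,0],[0,-30,0,0,-.18,0]]);print(q.round(3),D[3][0])
E
```

```text
[-0.893  0.305  0.355  1.845 -0.124  1.015 -0.418] [-0.889, 0.305, 0.361, 1.843, -0.122, 1.016, -0.42]
[-0.459  0.57   0.389  1.489 -0.246  1.638  0.045] [-0.46, 0.575, 0.395, 1.478, -0.246, 1.645, 0.048]
[-0.577 -0.2    0.813  2.183 -0.341  0.247  0.654] [-0.517, -0.136, 0.727, 2.167, -0.427, 0.293, 0.688]
```

The simulated motion matches the log, so I'll search for a waypoint route that reaches the green placing pose.

```bash
cat > plan.py <<'E'
from sim import *
import time
def pose(pos,phi,a):
    Z=R.from_euler("z",np.radians(phi)+np.pi).as_matrix();a=np.radians(a)
    C=np.array([[0,np.sin(a),np.cos(a)],[1,0,0],[0,np.cos(a),-np.sin(a)]]);return np.array(pos),Z@C
def go(q,T,M,rec=None):
    for it in range(40):
        t,m=fk(q,S_,P_);dp=(T-t)*1000;dr=R.from_matrix(M@m.T).as_rotvec()
        n=max(np.linalg.norm(dp)/55,np.linalg.norm(dr)/.17,1e-9)
        if n<.05: break
        n=max(1,np.ceil(n));r=np.r_[dp/n,dr/n];
        q2=row(q,r[:3],r[3:],n=3)
        if np.linalg.norm(q2-q)<2e-3: break
        q=q2
        if rec is not None: rec.append(r.round(3).tolist())
    t,m=fk(q,S_,P_);return q,np.linalg.norm(T-t)+.3*R.from_matrix(M@m.T).magnitude(),it
def search(q0,goals,secs,seed=0,cand=None,zlo=.33):
    rng=np.random.default_rng(seed);best=[];t0=time.time();k=0
    while time.time()-t0<secs:
        wps=[(rng.uniform([.45,-.5,zlo],[.75,.0,.5]).round(2),round(rng.uniform(180,290)),round(rng.uniform(35,95))) for _ in range(k%3)];k+=1
        q=q0;n=0
        for w in wps: q,e,i=go(q,*pose(*w));n+=i
        es=0
        for g in goals: q,e,i=go(q,*g);n+=i;es+=e
        mg=np.minimum(q-LIM[:,0],LIM[:,1]-q).min()
        best.append((es*1000+n*.3+max(0,.15-mg)*50,es,n,mg,wps,q))
    best.sort(key=lambda b:b[0]);print(k)
    for b in best[:4]: print(round(b[1],4),b[2],b[3].round(2),[(w[0].tolist(),)+w[1:] for w in b[4]],b[5].round(2))
E
timeout 400 python3 - <<'E'
from plan import *
from station import get_obs
q=get_obs()["q"]
for phi in (275,):
    search(q,[tool(phi,dz=.1),tool(phi,dz=.01)],240)
E
```

```text
192
0.0009 17 0.18 [([0.53, -0.04, 0.4], 222, 72), ([0.65, -0.17, 0.34], 244, 79)] [ 0.39  1.    0.4   1.35 -0.91  1.74  2.7 ]
0.0002 14 0.11 [([0.51, -0.04, 0.36], 242, 71)] [ 0.32  1.03  0.55  1.36 -0.99  1.81  2.76]
0.0006 19 0.16 [([0.56, -0.15, 0.37], 196, 80)] [ 0.37  1.01  0.45  1.35 -0.93  1.76  2.72]
0.0007 19 0.18 [([0.49, -0.14, 0.38], 201, 87)] [ 0.4   1.    0.39  1.35 -0.9   1.74  2.7 ]
```

```bash
cat > rows.py <<'E'
from plan import *
from station import get_obs
def show(*ws):
    q=get_obs()["q"]
    for w in ws:
        rec=[];q,e,i=go(q,*w,rec=rec);print("err",e.round(4),q.round(2))
        for r in rec: print([round(x,1) for x in r[:3]]+[round(x,3) for x in r[3:]])
E
python3 -c "
from rows import *
show(pose([.56,-.15,.37],196,80),tool(275,dz=.1))"
```

```text
err 0.0004 [-0.77  0.27  1.19  1.79 -0.4   1.14  0.82]
[17.0, -3.4, -11.1, -0.06, 0.082, -0.134]
[17.0, -3.4, -11.0, -0.06, 0.082, -0.134]
[17.0, -3.3, -10.9, -0.06, 0.082, -0.134]
[17.0, -3.3, -10.9, -0.06, 0.082, -0.134]
[16.9, -3.3, -11.0, -0.06, 0.083, -0.134]
[16.9, -3.3, -11.0, -0.06, 0.083, -0.134]
[16.9, -3.4, -11.0, -0.059, 0.084, -0.134]
err 0.0005 [ 0.36  0.9   0.47  1.33 -0.92  1.85  2.64]
[3.4, -11.4, -16.6, 0.07, -0.048, 0.13]
[3.4, -11.4, -16.6, 0.07, -0.048, 0.13]
[3.4, -11.3, -16.6, 0.07, -0.048, 0.131]
[3.4, -11.3, -16.6, 0.069, -0.047, 0.131]
[3.4, -11.3, -16.6, 0.069, -0.047, 0.131]
[3.4, -11.2, -16.6, 0.069, -0.047, 0.131]
[3.5, -11.2, -16.6, 0.068, -0.047, 0.131]
[3.5, -11.2, -16.6, 0.068, -0.047, 0.131]
[3.6, -11.1, -16.6, 0.068, -0.047, 0.131]
[3.8, -11.0, -16.6, 0.067, -0.046, 0.132]
```

```bash
python3 -m creep '[[-1,17,-3.4,-11,-0.06,0.082,-0.134],[-1,17,-3.4,-11,-0.06,0.082,-0.134],[-1,17,-3.4,-11,-0.06,0.082,-0.134],[-1,17,-3.4,-11,-0.06,0.082,-0.134],[-1,17,-3.4,-11,-0.06,0.082,-0.134]]'
python3 -m creep '[[-1,17,-3.4,-11,-0.06,0.082,-0.134],[-1,17,-3.4,-11,-0.06,0.082,-0.134]]'
python3 -m creep '[[-1,3.5,-11.3,-6,0.07,-0.048,0.131],[-1,3.5,-11.3,-6,0.07,-0.048,0.131],[-1,3.5,-11.3,-6,0.07,-0.048,0.131],[-1,3.5,-11.3,-6,0.069,-0.047,0.131],[-1,3.5,-11.3,-6,0.069,-0.047,0.131]]'
python3 -c "
from rows import *
print(get_obs()['q'].round(2))
show(tool(275,dz=.12))"
```

```text
t: 6.92
eef_pos: [0.5256, -0.1444, 0.3914]
tool_rot: [0.074, 0.487, 0.853, 0.172]
contact_force: [0.2, -0.8, -1.4]
gripper_width: 0.07
grasp_force: 98.5
t: 7.18
eef_pos: [0.5598, -0.1506, 0.3697]
tool_rot: [0.056, 0.603, 0.793, 0.07]
contact_force: [-0.1, 0.2, -1.2]
gripper_width: 0.072
grasp_force: 98.4
t: 7.8
eef_pos: [0.5763, -0.2075, 0.3383]
tool_rot: [0.016, 0.302, 0.908, 0.289]
contact_force: [0.5, 1.3, -1.8]
gripper_width: 0.07
grasp_force: 98.6
[-0.03  0.46  0.77  1.66 -0.87  1.46  1.9 ]
err 0.0005 [ 0.36  0.88  0.47  1.32 -0.92  1.87  2.62]
[3.5, -11.4, -22.7, 0.069, -0.048, 0.13]
[3.6, -11.3, -22.7, 0.069, -0.048, 0.13]
[3.6, -11.3, -22.7, 0.068, -0.048, 0.13]
[3.7, -11.2, -22.7, 0.068, -0.048, 0.13]
[3.9, -11.1, -22.7, 0.067, -0.047, 0.131]
```

```bash
python3 -m creep '[[-1,3.5,-11.3,-15,0.069,-0.048,0.13],[-1,3.5,-11.3,-20,0.069,-0.048,0.13],[-1,3.5,-11.3,-20,0.069,-0.048,0.13],[-1,3.7,-11.3,-28,0.068,-0.048,0.13],[-1,3.7,-11.2,-30,0.067,-0.047,0.131]]'
python3 -m creep '[[-1,0,0,0,0,0,0],[-1,0,0,0,0,0,0]]'
python3 - <<'E'
from h import *
o=get_obs();e=o["eef_pos"];print(o["q"].round(2))
w,x,y,z=o["tool_rot"];M=R.from_quat([x,y,z,w]).as_matrix();print(M[:,2].round(3))
held(*G,(e[2]-.04,e[2]+.02),xy=(.5866,-.1735))
held(*G,(e[2]-.04,e[2]+.02),xy=(.5866,-.1735),cam="side",save="pics/s3.png")
E
```

```text
t: 8.43
eef_pos: [0.594, -0.2641, 0.2239]
tool_rot: [-0.023, -0.039, 0.887, 0.46]
contact_force: [0.5, 0.8, -1.7]
gripper_width: 0.073
grasp_force: 98.7
t: 8.68
eef_pos: [0.5943, -0.2629, 0.227]
tool_rot: [-0.021, -0.038, 0.887, 0.459]
contact_force: [0.1, -0.3, -1.2]
gripper_width: 0.072
grasp_force: 98.7
[ 0.36  0.88  0.47  1.32 -0.91  1.87  2.61]
[-0.072  0.814 -0.577]
rim top centre [ 0.5879 -0.1738  0.2131] n [-0.001  0.009  1.   ] r 0.0638 N 1402 tcp [ 0.5943 -0.2629  0.227 ] c-tcp [-0.0064  0.089  -0.0139]
few 0
  return _methods._mean(a, axis=axis, dtype=dtype,
  ret = um.true_divide(
  ret = ret.dtype.type(ret / rcount)
```

View pics/s3.png

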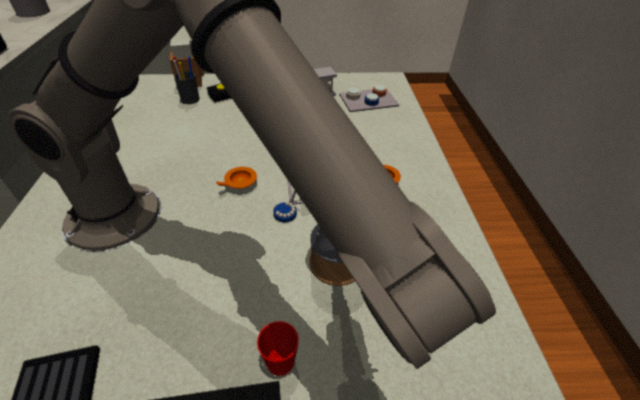

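The side view shows the arm over the stand, hiding it, and the red cup clear at (278,347). The top view puts the green cover level and about 1 mm off the stand's centre. I'll check the grey centre with the same fit.

```bash
python3 - <<'E'
import h
from h import *
f=np.load("top0.npz");h.read_camera=lambda n:(f["p"],f["d"])
held((0,0,0),(180,255,255),(.078,.096),xy=(.5866,-.1735))
E
python3 -m creep '[[-1,-0.5,0,-20,0,0,0],[-1,-0.5,0,-25,0,0,0],[-1,0,0,-25,0,0,0],[-1,0,0,-20,0,0,0],[-1,0,0,-10,0,0,0]]'
python3 -m creep '[[-1,0,0,-5,0,0,0],[-1,0,0,0,0,0,0]]'
```

```text
rim top centre [ 0.5863 -0.1739  0.0889] n [-0.002 -0.     1.   ] r 0.0642 N 937 tcp [ 0.5945 -0.2625  0.229 ] c-tcp [-0.0082  0.0886 -0.14  ]
t: 9.4
eef_pos: [0.5926, -0.262, 0.1246]
tool_rot: [-0.021, -0.04, 0.886, 0.461]
contact_force: [-0.8, 0.2, -1.2]
gripper_width: 0.07
grasp_force: 98.5
t: 9.65
eef_pos: [0.5933, -0.2625, 0.1219]
tool_rot: [-0.02, -0.04, 0.886, 0.461]
contact_force: [0.7, -0.6, -1.6]
gripper_width: 0.08
grasp_force: 98.5
```

```bash
python3 -m creep '[[-1,0,0,-4,0,0,0],[-1,0,0,-3,0,0,0],[-1,0,0,0,0,0,0]]'; python3 -m creep '[[-1,0,0,-2,0,0,0],[-1,0,0,0,0,0,0]]'
```

```text
t: 10.02
eef_pos: [0.5931, -0.2623, 0.1148]
tool_rot: [-0.02, -0.04, 0.886, 0.461]
contact_force: [-0.5, -0.4, -1.1]
gripper_width: 0.07
grasp_force: 98.5
t: 10.28
eef_pos: [0.5932, -0.2624, 0.1133]
tool_rot: [-0.02, -0.041, 0.886, 0.461]
contact_force: [0.0, -0.1, 0.5]
gripper_width: 0.071
grasp_force: 99.0
```

Run:
```python
from h import *
held(*G,(.085,.12),xy=(.5866,-.1735),save="pics/t4.png")
```

```text
rim top centre [ 0.5883 -0.1711  0.1002] n [-0.005 -0.006  1.   ] r 0.0623 N 881 tcp [ 0.5932 -0.2624  0.1133] c-tcp [-0.0049  0.0914 -0.0131]
```

```bash
python3 -m creep '[[-1,0,0,-1.5,0,0,0],[-1,0,0,0,0,0,0]]'; python3 -m creep '[[-1,0,0,-1,0,0,0],[-1,0,0,0,0,0,0]]'
```

```text
t: 10.58
eef_pos: [0.5932, -0.2623, 0.1118]
tool_rot: [-0.02, -0.041, 0.886, 0.461]
contact_force: [-0.9, -0.7, 3.7]
gripper_width: 0.071
grasp_force: 99.2
t: 10.82
eef_pos: [0.5931, -0.2622, 0.1104]
tool_rot: [-0.02, -0.04, 0.886, 0.461]
contact_force: [-0.1, -1.0, 3.3]
gripper_width: 0.071
grasp_force: 99.1
```

```bash
python3 -m creep '[[-0.7,0,0,0,0,0,0],[-0.55,0,0,0,0,0,0]]' 20;  python3 -m creep '[[-0.5,1,-12,8.5,0,0,0],[-0.5,2,-25,18,0,0,0],[-0.5,2.5,-30,21,0,0,0],[-0.5,0,-20,40,0,0,0],[-0.5,0,0,50,0,0,0]]'
python3 - <<'E'
from h import *
held(*G,(.085,.12),xy=(.5866,-.1735),save="pics/t5.png");print(get_obs()["q"].round(2))
import cv2;p=cv2.imread("pics/t5.png");cv2.imwrite("pics/t5c.png",cv2.resize(p[120:260,280:440],None,fx=4,fy=4))
E
```

```text
t: 11.08
eef_pos: [0.5931, -0.2623, 0.1096]
tool_rot: [-0.02, -0.04, 0.887, 0.46]
contact_force: [-0.6, 0.3, -0.7]
gripper_width: 0.223
grasp_force: 0.0
t: 11.7
eef_pos: [0.5973, -0.352, 0.2469]
tool_rot: [-0.021, -0.038, 0.887, 0.46]
contact_force: [0.7, 0.6, -1.6]
gripper_width: 0.248
grasp_force: 0.0
rim top centre [ 0.5867 -0.174   0.0963] n [0.008 0.019 1.   ] r 0.064 N 1148 tcp [ 0.5973 -0.352   0.2469] c-tcp [-0.0106  0.178  -0.1507]
[ 0.62  0.91  0.16  1.07 -0.74  1.91  2.46]
```

View pics/t5c.png

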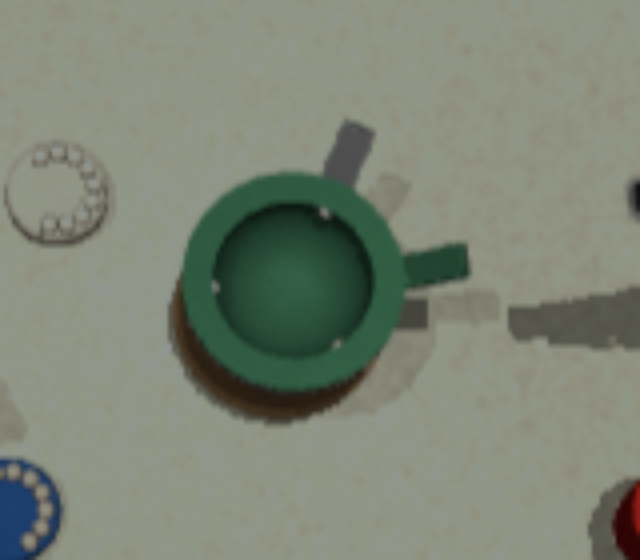

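The crop shows green seated on the grey cover on its nubs, still about 3 mm high. Its tab at (437,263) is well clear of the grey tab at (348,150). Next I'll press it with closed fingers pointing down.

```bash
python3 -c "
from rows import *
show(pose([.588,-.174,.24],240,90),pose([.588,-.174,.10],240,90))"
```

```text
err 0.0013 [-0.18  0.41  0.49  1.75 -0.22  1.03  1.44]
[-1.7, 25.5, -2.3, -0.134, 0.031, -0.081]
[-1.6, 25.5, -2.3, -0.134, 0.031, -0.081]
[-1.5, 25.6, -2.4, -0.135, 0.031, -0.081]
[-1.5, 25.7, -2.4, -0.135, 0.032, -0.081]
[-1.4, 25.7, -2.5, -0.135, 0.032, -0.082]
[-1.4, 25.8, -2.6, -0.135, 0.034, -0.082]
[-1.6, 26.0, -2.9, -0.135, 0.037, -0.082]
err 0.0003 [-0.12  0.58  0.42  1.85 -0.32  0.77  1.52]
[-0.1, 0.0, -46.8, 0.0, 0.001, -0.0]
[0.1, 0.1, -46.8, 0.0, 0.001, 0.0]
[0.3, 0.1, -46.8, 0.0, 0.001, 0.0]
```

```bash
python3 -m creep '[[-1,-1.6,25.5,-2,-0.134,0.031,-0.081],[-1,-1.6,25.5,-2,-0.134,0.031,-0.081],[-1,-1.5,25.6,-2,-0.135,0.031,-0.081],[-1,-1.5,25.7,-2,-0.135,0.032,-0.081],[-1,-1.4,25.7,-3,-0.135,0.032,-0.082]]' 40
python3 -m creep '[[-1,-1.4,25.8,-3,-0.135,0.034,-0.082],[-1,-1.6,26,-3,-0.135,0.037,-0.082],[-1,0,0,-50,0,0,0],[-1,0,0,-50,0,0,0],[-1,0,0,0,0,0,0]]'
python3 -c "
from rows import *
o=get_obs();print(rot(o['tool_rot'])[:,2].round(3),o['eef_pos'],o['gripper_width'])"
```

```text
t: 12.38
eef_pos: [0.5911, -0.2221, 0.2382]
tool_rot: [-0.007, 0.182, 0.973, 0.139]
contact_force: [0.9, 1.3, -0.0]
gripper_width: -0.004
grasp_force: 0.0
t: 13.0
eef_pos: [0.5857, -0.1692, 0.1282]
tool_rot: [-0.01, 0.263, 0.965, 0.002]
contact_force: [-0.9, 0.5, 0.8]
gripper_width: 0.001
grasp_force: 0.0
[-0.019  0.009 -1.   ] [ 0.58574619 -0.16920447  0.12823496] 0.0014380995277428023
```

```bash
python3 -m creep '[[-1,1,-4.5,-20,0,0,0],[-1,0,0,-20,0,0,0],[-1,0,0,-6,0,0,0],[-1,0,0,-3,0,0,0],[-1,0,0,0,0,0,0]]';python3 -m creep '[[-1,0,0,-2,0,0,0],[-1,0,0,0,0,0,0]]'
```

```text
t: 13.62
eef_pos: [0.5893, -0.1741, 0.0821]
tool_rot: [-0.007, 0.263, 0.965, 0.002]
contact_force: [1.1, 0.0, 0.5]
gripper_width: 0.003
grasp_force: 0.0
t: 13.88
eef_pos: [0.5892, -0.174, 0.08]
tool_rot: [-0.007, 0.263, 0.965, 0.002]
contact_force: [-0.0, -0.6, -0.1]
gripper_width: 0.0
grasp_force: 0.0
```

```bash
python3 -m creep '[[-1,-2,0,-2,0,0,0],[-1,0,0,-1,0,0,0],[-1,0,0,0,0,0,0]]';python3 -m creep '[[-1,0,0,-1.5,0,0,0],[-1,0,0,0,0,0,0]]';python3 -m creep '[[-1,0,0,-1.5,0,0,0],[-1,0,0,0,0,0,0]]'
```

```text
t: 14.25
eef_pos: [0.587, -0.174, 0.0767]
tool_rot: [-0.007, 0.263, 0.965, 0.002]
contact_force: [0.0, -0.1, -0.7]
gripper_width: 0.0
grasp_force: 0.0
t: 14.5
eef_pos: [0.587, -0.174, 0.0752]
tool_rot: [-0.007, 0.263, 0.965, 0.002]
contact_force: [-0.3, -0.5, 0.7]
gripper_width: 0.004
grasp_force: 0.0
t: 14.75
eef_pos: [0.587, -0.174, 0.0737]
tool_rot: [-0.007, 0.263, 0.965, 0.002]
contact_force: [-0.2, -0.0, -0.5]
gripper_width: -0.001
grasp_force: 0.0
```

```bash
python3 -m creep '[[-1,0,0,-1.5,0,0,0],[-1,0,0,0,0,0,0]]';python3 -m creep '[[-1,0,0,-1,0,0,0],[-1,0,0,0,0,0,0]]';python3 -m creep '[[-1,0,0,-1,0,0,0],[-1,0,0,0,0,0,0]]'
```

```text
t: 15.0
eef_pos: [0.587, -0.1741, 0.0722]
tool_rot: [-0.007, 0.263, 0.965, 0.002]
contact_force: [1.0, -0.1, -0.2]
gripper_width: -0.003
grasp_force: 0.0
t: 15.25
eef_pos: [0.587, -0.1742, 0.0712]
tool_rot: [-0.007, 0.263, 0.965, 0.002]
contact_force: [-0.6, 1.5, -1.0]
gripper_width: -0.002
grasp_force: 0.1
t: 15.5
eef_pos: [0.587, -0.1743, 0.0709]
tool_rot: [-0.007, 0.263, 0.965, 0.002]
contact_force: [-2.8, 1.2, 6.5]
gripper_width: -0.001
grasp_force: 3.2
```

```bash
python3 -m creep '[[-1,0,0,-0.8,0,0,0],[-1,0,0,0,0,0,0]]';python3 -m creep '[[-1,0,0,-0.6,0,0,0],[-1,0,0,0,0,0,0]]'
```

```text
t: 15.75
eef_pos: [0.587, -0.1743, 0.0708]
tool_rot: [-0.007, 0.263, 0.965, 0.003]
contact_force: [-4.6, 0.7, 13.0]
gripper_width: -0.002
grasp_force: 6.5
t: 16.0
eef_pos: [0.587, -0.1743, 0.0708]
tool_rot: [-0.007, 0.263, 0.965, 0.003]
contact_force: [-5.8, 1.9, 17.8]
gripper_width: -0.001
grasp_force: 9.1
```

```bash
python3 -m creep '[[-1,0,0,-0.4,0,0,0],[-1,0,0,0,0,0,0]]';python3 - <<'E'
from h import *
held(*G,(.085,.12),xy=(.5866,-.1735),save="pics/t6.png")
E
```

```text
t: 16.25
eef_pos: [0.587, -0.1743, 0.0707]
tool_rot: [-0.007, 0.263, 0.965, 0.003]
contact_force: [-7.8, 2.2, 21.5]
gripper_width: -0.001
grasp_force: 10.7
few 11
```

Next I'll lift straight up and measure.

```bash
python3 -m creep '[[-1,0,0,5,0,0,0],[-1,0,0,25,0,0,0],[-1,0,0,50,0,0,0],[-1,-20,40,40,0,0,0],[-1,-40,40,0,0,0,0]]'; python3 -m creep '[[-0.2,-30,50,0,0,0,0],[-0.2,0,50,0,0,0,0]]'
python3 - <<'E'
from h import *
held(*G,(.085,.12),xy=(.5866,-.1735),save="pics/t7.png")
E
```

```text
t: 16.92
eef_pos: [0.5296, -0.0936, 0.1914]
tool_rot: [-0.004, 0.263, 0.965, 0.003]
contact_force: [-0.6, 0.7, -0.2]
gripper_width: -0.0
grasp_force: 0.0
t: 17.18
eef_pos: [0.4946, 0.0068, 0.1885]
tool_rot: [-0.008, 0.263, 0.965, 0.003]
contact_force: [0.9, 0.2, 0.3]
gripper_width: 0.395
grasp_force: 0.0
rim top centre [ 0.5864 -0.1746  0.0929] n [-0.003  0.004  1.   ] r 0.0641 N 1146 tcp [0.4946 0.0068 0.1885] c-tcp [ 0.0918 -0.1814 -0.0955]
```

Green is home: rim top at 0.0929, level. I'll plan the route for the orange cover now.

```bash
timeout 450 python3 - <<'E'
from plan import *
from rows import show
from station import get_obs
q=get_obs()["q"];print(q.round(2))
A=[pose([.495,.02,.25],220,90),pose([.5085,.112,.25],184,90),pose([.5085,.112,.167],184,90)]
show(*A[:2])
for a in A+[pose([.568,.116,.209],184,90),pose([.568,.08,.37],184,90)]:
    q,e,i=go(q,*a);print(e)
print(q.round(2))
search(q,[tool(222,dz=.12),tool(222,dz=.014)],240,zlo=.36)
E
```

```text
[-0.56  0.28  0.49  2.05 -0.19  0.86  1.09]
err 0.0001 [-0.67  0.19  0.58  2.01 -0.13  0.98  0.67]
[-0.3, 1.7, 20.5, -0.005, -0.004, -0.116]
[-0.3, 1.7, 20.5, -0.005, -0.004, -0.116]
[-0.3, 1.8, 20.5, -0.005, -0.004, -0.116]
err 0.0001 [-0.87  0.25  0.63  1.95 -0.18  0.99 -0.08]
[3.4, 23.0, 0.0, -0.0, 0.0, -0.157]
[3.4, 23.0, 0.0, -0.0, 0.0, -0.157]
[3.4, 23.0, 0.0, 0.0, 0.0, -0.157]
[3.5, 23.0, 0.0, 0.0, 0.0, -0.157]
8.892220620465399e-05
7.187285800558789e-05
0.0003869656554872444
0.00014507016535107595
0.0004418473253489148
[-0.79  0.24  0.67  1.68 -0.16  1.27 -0.02]
828
0.0017 22 0.33 [([0.74, -0.38, 0.39], 273, 58)] [ 1.22  0.71 -0.58  2.04 -1.04  0.7   2.41]
0.0021 23 0.31 [([0.68, -0.35, 0.42], 282, 58)] [ 1.21  0.7  -0.56  2.04 -1.06  0.71  2.42]
0.0023 24 0.4 [([0.6, -0.33, 0.41], 286, 45)] [ 1.3   0.74 -0.68  2.04 -0.96  0.65  2.34]
0.0011 28 0.35 [([0.63, -0.36, 0.43], 273, 40), ([0.62, -0.09, 0.36], 259, 47)] [ 1.48  0.87 -0.95  2.03 -0.62  0.52  2.05]
```

```bash
python3 -m creep '[[0.2,0,2,20.5,-0.005,-0.004,-0.116],[0.2,0,2,20.5,-0.005,-0.004,-0.116],[0.2,0,2,20.5,-0.005,-0.004,-0.116],[0.2,3.4,23,0,0,0,-0.157],[0.2,3.4,23,0,0,0,-0.157]]' 100
python3 -m creep '[[0.2,3.4,23,0,0,0,-0.157],[0.2,3.5,23,0,0,0,-0.157],[0.2,0,0,0,0,0,0]]'
python3 - <<'E'
from h import *
o=get_obs();w,x,y,z=o["tool_rot"];T=np.eye(4);T[:3,:3]=R.from_quat([x,y,z,w]).as_matrix();T[:3,3]=o["eef_pos"];print(T[:3].round(4))
p,d=read_camera("wrist");c=camera_params("wrist");C=dict(intrinsics=c["intrinsics"],cam_to_world=T@c["mount"])
P,u,v=pts("wrist",d,hsv(p,*O),C)
S=P[(P[:,2]>.15)&(P[:,2]<.19)&(abs(P[:,1]-.112)<.04)];print(len(S),S.mean(0).round(4),S.min(0).round(4),S.max(0).round(4))
E
```

```text
t: 17.85
eef_pos: [0.5041, 0.0583, 0.2503]
tool_rot: [0.001, 0.564, 0.825, -0.002]
contact_force: [-0.7, 0.3, -0.7]
gripper_width: 0.598
grasp_force: 0.0
t: 18.23
eef_pos: [0.5108, 0.1057, 0.2497]
tool_rot: [0.0, 0.683, 0.73, -0.002]
contact_force: [-0.4, -0.3, -0.9]
gripper_width: 0.601
grasp_force: 0.0
[[-0.067   0.9978 -0.0027  0.5108]
 [ 0.9977  0.067  -0.0042  0.1057]
 [-0.0041 -0.0029 -1.      0.2497]]
364 [0.5066 0.1125 0.1686] [0.5014 0.1002 0.1502] [0.5119 0.1205 0.1746]
```

```bash
python3 -m creep '[[0.2,-2.8,5,-41,0,0,0],[0.2,0,0,-42,0,0,0],[0.2,0,0,0,0,0,0]]';  python3 -m creep '[[-1,0,0,0,0,0,0],[-1,0,0,0,0,0,0],[-1,0,0,0,0,0,0],[-1,0,0,0,0,0,0]]' 100
python3 -m creep '[[-1,6,0.4,4.2,0,0,0],[-1,10,0.7,7,0,0,0],[-1,12,0.8,8.4,0,0,0],[-1,16,1.1,11.2,0,0,0],[-1,16,1.1,11.2,0,0,0]]';  python3 -m creep '[[-1,10,0,50,0,0,0],[-1,0,-10,55,0,0,0],[-1,0,-15,55,0,0,0],[-1,0,0,0,0,0,0]]'
python3 -c "
from rows import *
print(get_obs()['q'].round(2))
show(pose([.74,-.38,.39],273,58),tool(222,dz=.12))"
```

```text
t: 18.65
eef_pos: [0.5058, 0.107, 0.165]
tool_rot: [-0.001, 0.684, 0.729, -0.005]
contact_force: [-0.8, -0.5, 0.6]
gripper_width: 0.602
grasp_force: 0.0
t: 19.15
eef_pos: [0.5126, 0.1101, 0.1702]
tool_rot: [0.003, 0.684, 0.729, 0.002]
contact_force: [4.2, 1.5, 6.7]
gripper_width: 0.072
grasp_force: 97.6
t: 19.77
eef_pos: [0.5684, 0.1129, 0.2094]
tool_rot: [0.0, 0.685, 0.729, -0.003]
contact_force: [-0.4, 0.5, -0.7]
gripper_width: 0.069
grasp_force: 97.5
t: 20.27
eef_pos: [0.5802, 0.0858, 0.374]
tool_rot: [0.002, 0.686, 0.728, 0.001]
contact_force: [0.5, 0.5, -2.4]
gripper_width: 0.068
grasp_force: 97.9
[-0.79  0.27  0.68  1.65 -0.17  1.28 -0.02]
err 0.0242 [ 0.68  0.94 -0.45  0.58 -0.16  1.9   1.95]
[16.0, -46.6, 1.6, 0.046, -0.041, 0.152]
[16.0, -46.6, 1.6, 0.046, -0.041, 0.152]
[16.1, -46.7, 1.6, 0.046, -0.04, 0.153]
[16.2, -47.1, 1.6, 0.046, -0.041, 0.154]
[16.3, -47.2, 1.6, 0.046, -0.041, 0.155]
[16.4, -47.2, 1.6, 0.046, -0.04, 0.155]
[16.5, -47.1, 1.7, 0.046, -0.04, 0.155]
[16.6, -47.0, 1.8, 0.045, -0.04, 0.155]
[17.0, -46.9, 1.9, 0.045, -0.04, 0.155]
[18.1, -46.7, 2.3, 0.045, -0.039, 0.154]
[10.5, -23.3, -0.2, 0.024, -0.016, 0.083]
[8.1, -16.6, -2.4, 0.019, -0.007, 0.066]
[12.2, -12.5, 12.5, 0.002, 0.008, 0.005]
err 0.0012 [ 1.32  0.54 -0.7   2.01 -0.92  0.8   2.15]
[-34.7, 22.2, -25.7, 0.065, -0.026, -0.145]
[-36.3, 23.1, -26.9, 0.068, -0.027, -0.152]
[-29.4, 18.8, -21.9, 0.055, -0.023, -0.124]
[-29.3, 18.8, -21.8, 0.056, -0.023, -0.124]
[-29.3, 18.8, -21.8, 0.056, -0.023, -0.123]
[-29.1, 18.9, -21.7, 0.056, -0.024, -0.123]
[-28.8, 19.0, -21.5, 0.057, -0.026, -0.122]
```

```bash
python3 -m creep '[[-1,16,-46.6,1.6,0.046,-0.041,0.152],[-1,16,-46.6,1.6,0.046,-0.041,0.152],[-1,16,-46.7,1.6,0.046,-0.04,0.153],[-1,16,-47,1.6,0.046,-0.041,0.154],[-1,16,-47,1.6,0.046,-0.041,0.155]]'; python3 -m creep '[[-1,16.4,-47,1.6,0.046,-0.04,0.155],[-1,16.5,-47,1.7,0.046,-0.04,0.155],[-1,16.6,-47,1.8,0.046,-0.04,0.155],[-1,17,-47,1.9,0.046,-0.04,0.155],[-1,18,-46.7,2.3,0.046,-0.04,0.155]]'
python3 -c "
from rows import *
print(get_obs()['q'].round(2))
show(tool(222,dz=.13),tool(222,dz=.014))"
```

```text
t: 20.9
eef_pos: [0.6567, -0.1419, 0.3756]
tool_rot: [-0.005, 0.36, 0.922, 0.146]
contact_force: [0.3, 0.5, -1.0]
gripper_width: 0.066
grasp_force: 97.8
t: 21.52
eef_pos: [0.7277, -0.3396, 0.3635]
tool_rot: [-0.03, 0.015, 0.967, 0.254]
contact_force: [1.2, 2.1, -4.4]
gripper_width: 0.07
grasp_force: 97.7
[ 0.47  0.88  0.12  0.71 -0.51  1.87  2.03]
err 0.0012 [ 0.76  0.43  0.01  2.04 -1.21  1.06  2.35]
[-34.8, 17.6, -21.4, 0.065, -0.042, -0.137]
[-35.5, 17.9, -21.9, 0.067, -0.043, -0.141]
[-35.4, 17.9, -21.8, 0.067, -0.043, -0.141]
[-35.3, 17.9, -21.8, 0.067, -0.044, -0.14]
[-35.2, 17.9, -21.8, 0.068, -0.045, -0.14]
[-34.9, 18.1, -21.7, 0.069, -0.046, -0.138]
err 0.0002 [ 0.79  0.63 -0.03  2.07 -1.34  0.98  2.61]
[0.1, 0.1, -38.6, 0.001, -0.001, 0.0]
[0.2, 0.0, -38.6, 0.001, -0.001, 0.0]
[0.3, -0.1, -38.6, 0.001, -0.001, 0.0]
```

```bash
python3 -c "
from rows import *
show(pose([.66,-.40,.38],278,52),tool(222,dz=.13),tool(222,dz=.014))"
```

```text
err 0.0271 [ 0.8   0.88 -0.45  0.76 -0.21  1.91  2.11]
[-34.1, -30.2, 8.7, 0.077, -0.028, 0.074]
[-20.7, -18.4, 4.9, 0.047, -0.016, 0.045]
[-33.6, -29.3, 5.9, 0.078, -0.021, 0.075]
[11.7, -15.6, 14.3, 0.004, 0.01, 0.007]
err 0.0022 [ 1.26  0.5  -0.62  2.01 -0.97  0.85  2.17]
[-21.6, 25.1, -21.9, 0.05, -0.017, -0.16]
[-21.6, 25.0, -21.9, 0.05, -0.017, -0.16]
[-21.5, 25.0, -21.8, 0.05, -0.017, -0.16]
[-21.4, 25.1, -21.8, 0.05, -0.018, -0.16]
[-21.1, 25.2, -21.6, 0.05, -0.019, -0.159]
[-20.6, 25.6, -21.2, 0.051, -0.022, -0.158]
err 0.0003 [ 1.25  0.72 -0.62  2.04 -1.01  0.68  2.38]
[0.3, 0.1, -38.5, 0.001, -0.001, 0.0]
[0.3, 0.1, -38.5, 0.001, -0.001, 0.0]
[0.4, -0.1, -38.4, 0.001, -0.001, 0.0]
```

```bash
python3 -m creep '[[-1,-34,-30,9,0.077,-0.028,0.074],[-1,-21,-18,5,0.047,-0.016,0.045],[-1,-33,-29,6,0.078,-0.021,0.075],[-1,12,-15,14,0.004,0.01,0.007]]'
python3 -c "
from rows import *
print(get_obs()['q'].round(2))
show(tool(222,dz=.13),tool(222,dz=.014))"
```

```text
t: 22.02
eef_pos: [0.6411, -0.3933, 0.3702]
tool_rot: [-0.005, -0.071, 0.941, 0.331]
contact_force: [0.4, -0.8, -0.7]
gripper_width: 0.071
grasp_force: 98.1
[ 0.87  0.9  -0.61  0.76 -0.13  1.92  2.08]
err 0.0022 [ 1.39  0.55 -0.8   2.   -0.85  0.78  2.07]
[-20.3, 26.6, -22.6, 0.049, -0.011, -0.161]
[-20.2, 26.5, -22.6, 0.048, -0.011, -0.16]
[-20.1, 26.5, -22.5, 0.048, -0.012, -0.16]
[-20.0, 26.6, -22.4, 0.048, -0.012, -0.16]
[-19.8, 26.8, -22.3, 0.049, -0.013, -0.159]
[-19.2, 27.1, -21.9, 0.05, -0.016, -0.158]
err 0.0003 [ 1.37  0.78 -0.78  2.03 -0.86  0.6   2.25]
[0.3, 0.1, -38.5, 0.0, -0.001, 0.0]
[0.3, 0.0, -38.5, 0.001, -0.001, 0.0]
[0.4, -0.1, -38.4, 0.001, -0.001, 0.0]
```

```bash
python3 -m creep '[[-1,-20,26.6,-22.6,0.049,-0.011,-0.16],[-1,-20,26.5,-22.6,0.048,-0.011,-0.16],[-1,-20,26.5,-22.5,0.048,-0.012,-0.16],[-1,-20,26.6,-22.4,0.048,-0.012,-0.16],[-1,-20,26.8,-22.3,0.049,-0.013,-0.159]]'
python3 -m creep '[[-1,-19.2,27.1,-22,0.05,-0.016,-0.158],[-1,0,0,0,0,0,0],[-1,0,0,0,0,0,0]]'
python3 -c "
from rows import *
print(get_obs()['q'].round(2))
show(tool(222,dz=.13))
from h import *
o=get_obs();e=o['eef_pos'];held(*O,(e[2]-.06,e[2]+.03),xy=(.5866,-.1735),save='pics/t8.png')"
```

```text
t: 22.65
eef_pos: [0.5442, -0.2541, 0.2588]
tool_rot: [0.159, 0.29, 0.849, 0.412]
contact_force: [1.7, 0.5, -1.1]
gripper_width: 0.07
grasp_force: 98.0
t: 23.02
eef_pos: [0.5264, -0.2277, 0.2385]
tool_rot: [0.19, 0.354, 0.813, 0.422]
contact_force: [0.9, -0.5, -0.7]
gripper_width: 0.069
grasp_force: 98.0
[ 1.39  0.55 -0.82  2.   -0.85  0.77  2.07]
err 0.0 [ 1.4   0.56 -0.81  2.   -0.85  0.78  2.07]
[-6.1, -7.2, -4.6, 0.006, 0.008, -0.012]
rim top centre [ 0.5929 -0.1618  0.2251] n [-0.011 -0.018  1.   ] r 0.0639 N 1411 tcp [ 0.5264 -0.2277  0.2385] c-tcp [ 0.0666  0.0659 -0.0134]
```

```bash
python3 -m creep '[[-1,-9.8,-8.9,-10,-0.016,0.01,-0.05],[-1,0,0,-30,0,0,0],[-1,0,0,-30,0,0,0],[-1,0,0,-20,0,0,0],[-1,0,0,0,0,0,0]]'
python3 -c "
from h import *
o=get_obs();e=o['eef_pos'];held(*O,(e[2]-.03,e[2]+.01),xy=(.5866,-.1735))"
```

```text
t: 23.7
eef_pos: [0.5176, -0.2373, 0.1482]
tool_rot: [0.199, 0.375, 0.808, 0.409]
contact_force: [0.4, 0.2, -0.4]
gripper_width: 0.068
grasp_force: 98.1
rim top centre [ 0.5875 -0.1749  0.1332] n [-0.002 -0.001  1.   ] r 0.0638 N 1210 tcp [ 0.5176 -0.2373  0.1482] c-tcp [ 0.0699  0.0624 -0.015 ]
```

```bash
python3 -m creep '[[-1,-1,0.8,-12,0,0,0],[-1,0,0,-9,0,0,0],[-1,0,0,-4,0,0,0],[-1,0,0,0,0,0,0]]'; python3 -m creep '[[-1,0,0,-3,0,0,0],[-1,0,0,0,0,0,0]]'; python3 -m creep '[[-1,0,0,-1.5,0,0,0],[-1,0,0,0,0,0,0]]'; python3 -m creep '[[-1,0,0,-1.5,0,0,0],[-1,0,0,0,0,0,0]]'
```

```text
t: 24.25
eef_pos: [0.5152, -0.2351, 0.1234]
tool_rot: [0.199, 0.374, 0.808, 0.409]
contact_force: [-0.6, -0.3, -1.3]
gripper_width: 0.064
grasp_force: 97.9
t: 24.5
eef_pos: [0.5153, -0.2354, 0.1206]
tool_rot: [0.199, 0.374, 0.808, 0.408]
contact_force: [0.1, -0.1, -0.9]
gripper_width: 0.069
grasp_force: 98.1
t: 24.75
eef_pos: [0.5154, -0.2355, 0.1192]
tool_rot: [0.199, 0.375, 0.808, 0.408]
contact_force: [0.1, -1.8, -0.7]
gripper_width: 0.068
grasp_force: 98.3
t: 25.0
eef_pos: [0.5155, -0.2354, 0.1178]
tool_rot: [0.199, 0.374, 0.808, 0.409]
contact_force: [0.4, -1.6, 1.1]
gripper_width: 0.064
grasp_force: 98.5
```

```bash
python3 -m creep '[[-1,0.6,-0.6,-1,0,0,0],[-1,0,0,0,0,0,0]]'; python3 -m creep '[[-1,0,0,-1.5,0,0,0],[-1,0,0,0,0,0,0]]'; python3 -m creep '[[-1,0,0,-1,0,0,0],[-1,0,0,0,0,0,0]]'
```

```text
t: 25.25
eef_pos: [0.5159, -0.2357, 0.1167]
tool_rot: [0.199, 0.374, 0.808, 0.409]
contact_force: [0.5, -1.9, 2.2]
gripper_width: 0.065
grasp_force: 98.7
t: 25.5
eef_pos: [0.516, -0.2357, 0.1153]
tool_rot: [0.199, 0.374, 0.808, 0.409]
contact_force: [-1.7, -1.8, 4.6]
gripper_width: 0.072
grasp_force: 99.3
t: 25.75
eef_pos: [0.5157, -0.2357, 0.1137]
tool_rot: [0.199, 0.374, 0.808, 0.408]
contact_force: [1.5, -0.2, 0.0]
gripper_width: 0.071
grasp_force: 98.2
```

```bash
python3 -m creep '[[-0.7,0,0,0,0,0,0],[-0.55,0,0,0,0,0,0]]' 20;  python3 -m creep '[[-0.5,-9,-8.4,8.6,0,0,0],[-0.5,-18,-17,17,0,0,0],[-0.5,-18,-17,17,0,0,0],[-0.5,-10,-10,40,0,0,0],[-0.5,0,0,50,0,0,0]]'
python3 - <<'E'
from rows import *
from h import *
held(*O,(.085,.12),xy=(.5866,-.1735),save="pics/t9.png");print(get_obs()["q"].round(2))
p=cv2.imread("pics/t9.png");cv2.imwrite("pics/t9c.png",cv2.resize(p[120:260,280:440],None,fx=4,fy=4))
show(pose([.587,-.1745,.23],235,90))
E
```

```text
t: 26.0
eef_pos: [0.5155, -0.2354, 0.1137]
tool_rot: [0.199, 0.374, 0.808, 0.409]
contact_force: [-0.5, -0.9, -0.3]
gripper_width: 0.223
grasp_force: 0.0
t: 26.62
eef_pos: [0.459, -0.29, 0.2474]
tool_rot: [0.199, 0.376, 0.808, 0.408]
contact_force: [0.1, -0.9, 0.2]
gripper_width: 0.249
grasp_force: 0.0
rim top centre [ 0.5857 -0.1739  0.097 ] n [-0.001  0.001  1.   ] r 0.0638 N 1135 tcp [ 0.459  -0.29    0.2474] c-tcp [ 0.1267  0.1162 -0.1504]
[ 1.53  0.5  -0.77  1.99 -0.81  0.89  2.1 ]
err 0.0012 [ 0.51  0.43 -0.42  1.71  0.2   1.05  0.97]
[21.0, 19.1, -4.1, -0.114, 0.109, 0.039]
[20.9, 19.1, -4.2, -0.113, 0.11, 0.039]
[20.9, 19.2, -4.4, -0.113, 0.11, 0.039]
[20.8, 19.3, -4.5, -0.112, 0.111, 0.039]
[20.7, 19.6, -4.7, -0.111, 0.112, 0.04]
[20.5, 19.9, -5.1, -0.108, 0.114, 0.041]
```

View pics/t9c.png

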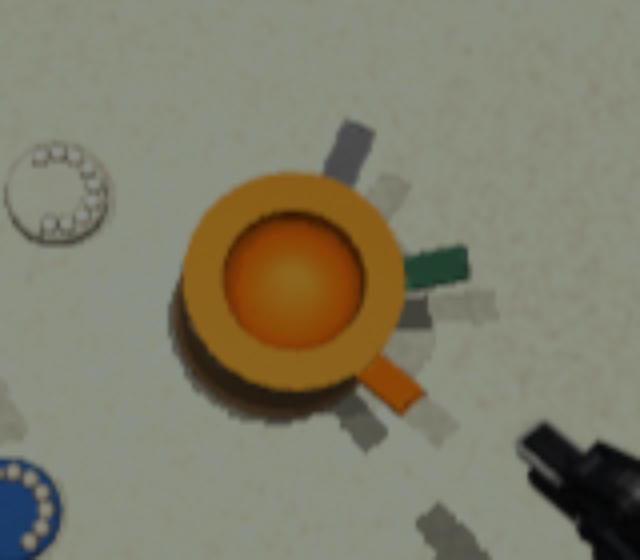

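Orange reads home: rim top 0.0970 and level. Its tab at (390,383) is about 4 cm from the green tab at (437,267). I'll press lightly to confirm.

```bash
python3 -m creep '[[-1,21,19.1,-4,-0.114,0.109,0.039],[-1,21,19.1,-4,-0.113,0.11,0.039],[-1,21,19.2,-4,-0.113,0.11,0.039],[-1,20.8,19.3,-4.5,-0.112,0.111,0.039],[-1,20.7,19.6,-4.7,-0.111,0.112,0.04]]' 40
python3 -m creep '[[-1,20.5,19.9,-5,-0.108,0.114,0.041],[-1,0,0,0,0,0,0],[-1,0,0,-50,0,0,0],[-1,0,0,-50,0,0,0],[-1,0,0,0,0,0,0]]'
python3 -c "
from rows import *
o=get_obs();print(rot(o['tool_rot'])[:,2].round(3))"
```

```text
t: 27.3
eef_pos: [0.5656, -0.1927, 0.2268]
tool_rot: [0.03, 0.322, 0.944, 0.069]
contact_force: [0.2, -0.6, -0.8]
gripper_width: -0.0
grasp_force: 0.0
t: 27.92
eef_pos: [0.5819, -0.1729, 0.1173]
tool_rot: [-0.013, 0.304, 0.952, 0.003]
contact_force: [0.2, 1.1, 0.1]
gripper_width: -0.002
grasp_force: 0.0
[-0.022  0.014 -1.   ]
```

```bash
python3 -m creep '[[-1,4,-1,-18,0,0,0],[-1,0,0,-10,0,0,0],[-1,0,0,-4,0,0,0],[-1,0,0,0,0,0,0]]';python3 -m creep '[[-1,0,0,-2,0,0,0],[-1,0,0,0,0,0,0]]'
```

```text
t: 28.42
eef_pos: [0.59, -0.173, 0.0888]
tool_rot: [-0.009, 0.303, 0.953, 0.004]
contact_force: [-0.8, 0.7, 0.5]
gripper_width: -0.003
grasp_force: 0.0
t: 28.68
eef_pos: [0.5899, -0.173, 0.0867]
tool_rot: [-0.009, 0.303, 0.953, 0.004]
contact_force: [0.6, -0.4, -0.4]
gripper_width: 0.003
grasp_force: 0.0
```

```bash
python3 -m creep '[[-1,-3,-1,-2.5,0,0,0],[-1,0,0,0,0,0,0]]';python3 -m creep '[[-1,0,0,-2.5,0,0,0],[-1,0,0,0,0,0,0]]';python3 -m creep '[[-1,0,0,-1.5,0,0,0],[-1,0,0,0,0,0,0]]'
```

```text
t: 28.92
eef_pos: [0.5863, -0.1742, 0.0837]
tool_rot: [-0.009, 0.304, 0.953, 0.004]
contact_force: [0.2, 0.6, -0.6]
gripper_width: 0.001
grasp_force: 0.0
t: 29.18
eef_pos: [0.5867, -0.1739, 0.0813]
tool_rot: [-0.009, 0.303, 0.953, 0.004]
contact_force: [0.2, 0.1, 1.0]
gripper_width: 0.001
grasp_force: 0.0
t: 29.42
eef_pos: [0.5869, -0.1739, 0.0809]
tool_rot: [-0.009, 0.303, 0.953, 0.004]
contact_force: [-3.1, -0.1, 6.8]
gripper_width: -0.0
grasp_force: 3.8
```

```bash
python3 -m creep '[[-1,0,0,-0.8,0,0,0],[-1,0,0,0,0,0,0]]';python3 -m creep '[[-1,0,0,-0.6,0,0,0],[-1,0,0,0,0,0,0]]'
python3 -m creep '[[-1,0,0,5,0,0,0],[-1,0,0,25,0,0,0],[-1,0,0,50,0,0,0],[-1,-20,40,50,0,0,0],[-1,-50,30,0,0,0,0]]'; python3 -m creep '[[-1,-40,20,20,0,0,0],[-1,0,0,0,0,0,0]]'
python3 - <<'E'
from h import *
held(*O,(.085,.12),xy=(.5866,-.1735),save="pics/t10.png")
p=cv2.imread("pics/t10.png");cv2.imwrite("pics/t10c.png",p)
E
```

```text
t: 29.68
eef_pos: [0.587, -0.1739, 0.0808]
tool_rot: [-0.009, 0.303, 0.953, 0.004]
contact_force: [-4.8, 1.0, 12.4]
gripper_width: -0.002
grasp_force: 6.7
t: 29.92
eef_pos: [0.587, -0.1739, 0.0808]
tool_rot: [-0.009, 0.303, 0.953, 0.003]
contact_force: [-6.6, 0.9, 18.3]
gripper_width: -0.002
grasp_force: 9.0
t: 30.55
eef_pos: [0.5218, -0.1049, 0.2091]
tool_rot: [-0.004, 0.303, 0.953, 0.005]
contact_force: [-0.1, 0.6, -0.1]
gripper_width: -0.001
grasp_force: 0.0
t: 30.8
eef_pos: [0.4765, -0.0853, 0.2265]
tool_rot: [-0.008, 0.302, 0.953, 0.003]
contact_force: [0.2, -0.5, -0.2]
gripper_width: 0.005
grasp_force: 0.0
rim top centre [ 0.5849 -0.1748  0.0969] n [0.001 0.013 1.   ] r 0.0631 N 509 tcp [ 0.4765 -0.0853  0.2265] c-tcp [ 0.1084 -0.0895 -0.1296]
```

View pics/t10.png

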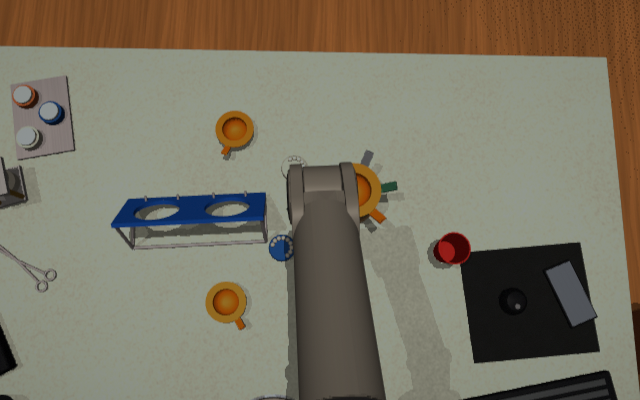

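The rack is empty, and the stack is nested at (362,190) with its three tabs fanned out. The models and the red cup are where they were, and the robot is clear. The rim fit this time covers only part of the ring because the arm hides the rest; its height is right at 0.0969.

```bash
python3 -c "
from station import *
print(hand_in())"
```

```text
the job is handed in; nothing more can be done
None
```

The job is handed in at about 31 s: green is pressed home in the grey cover and orange home in green, rims level and tabs about 4 cm or more apart, with the models and cup left alone; the verdict wasn't shown.

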